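# Dock the watch tray in the timing rig

## Robot

A 7-joint arm with a two-finger parallel gripper is mounted at the origin on the work surface. World frame = base frame: x ahead of the robot, y to its left, z up, the work surface at z = 0. Lengths are in m, angles in rad, forces in N, time in s.
With the tool pointing down it reaches from about 0.4 to 0.85 m from the base axis. Payload 10.4 kg.
Tool frame: the origin (TCP) lies midway between the tips of the shut fingers; the grasp point (between the pads) lies 19 mm behind it; z points along the fingers, x is the direction in which the jaws open and shut, and the axes are right-handed (so a half turn about z gives the same grasp; the last joint's range is limited). The gripper opens to 87 mm and grips with 3 to 60 N. Pads are 19 mm wide; open, the fingers measure 117 mm over their backs; the gripper's body (75 mm by 190 mm) begins 51 mm behind the grasp point.
Start: joints at [1.165, 0.332, -0.065, 1.46, 0.022, 1.35, -0.088], TCP at [0.233, -0.58, 0.223] pointing down, gripper open.
Joint ranges: [-2.6, 2.6], [-0.5, 2.12], [-1.47, 1.34], [0.16, 2.42], [-1.27, 4.41], [0.06, 2.06], [-2.6, 2.6]. Speed limits (rad/s): [2.22, 2.22, 2.79, 2.79, 3.14, 3.14, 3.14].

## Interface

Orientations are given as a unit quaternion [x, y, z, w].
In Python, from bench import r gives the robot as it stands. The module is installed in compiled form; this text tells all that it offers.
- The arm moves only by the tool play_rows, never from a script. Its argument "commands" is a list of rows, each a list of 7 numbers: the shift along the world's x, y, z in cm, then the turn, a rotation vector about the world's x, y, z in rad, then the finger opening in cm, from 0 to 8.7. A call has 1 to 20 rows; each row shifts and turns the commanded pose from where the row before left it; what a row does not reach is not made up. A row lasts 1/8 s, in which the tool goes at most 62.5 mm and 10.7 degrees, less where a joint would pass 70% of its speed; a pose out of reach is approached as far as the arm can. A call is refused whole if a number of a shift passes 6.25 or a number of a turn 0.188, either way. A call with a gripper value outside its range is refused whole. The fingers move at their own pace and stop on an object; "grip_force" is the grip in N (left out, the last holds). Time passes only in rows, so rows that do not move let the fingers close. It gives the time, the measured TCP pose, the force and the opening at its end, in the units of the state.
- r.read_state(): the state, without advancing time (a new reading comes with each control period).
- r.camera(name): name is "scene" or "top"; returns a dict with "img" (420x560x3 uint8, red, green, blue), "K" (3x3 intrinsics, pixels), "k1" (the pictures are not rectified: a ray, as slopes to the right and down, at radius r is drawn at 1 + k1 r^2 times it, then the intrinsics apply), "camera_from_world" (4x4, takes a point from world to camera coordinates). Camera axes: x right, y down, z forward; pixel columns grow to the right and rows downward; lengths in m; the calibration is good to about 2 mm. A picture is of the moment at which its call begins. There is no depth.
- r.close_job(): hands the job in, once; it reports no verdict.
The state is a dict: "time": time; "joint_positions": joint angles; "joint_vel": joint speeds; "joint_torque": joint torques, N m; "ee_pos": TCP position; "eef_rot": TCP orientation; "ft_force": force on the tool from outside, world axes, zero at the start; "torque": the same for the moment, N m; "width": finger opening in m.
Only numpy, scipy, OpenCV 4.12 (cv2) and the standard library are available. Lean on these libraries where they do the work, as an engineer would, in place of code of your own. Each camera call takes 0.05 s, during which the arm holds its last target. There are 200 camera calls.

## Task

Push the blue watch tray along its rails with a fingertip, towards the microphone, until you feel it drop into its locating notches and it lies flat, fully home. Then press the green start button all the way down and let it go. Do not pick up, lift or tip the tray, and leave the other things on the bench where they are.

Things in the scene. Friction and masses are not known exactly. Their poses are not given: they have to be found in the camera images.
- rig: Fixed rig: black base plate (150 mm wide, 12 high, x -180 to 270 mm), two aluminium rails with steel side guides, microphone at the far end. Origin: bench level, midway along and between the 360 mm rails. +x: the way the tray slides home, z up. Rail tops 30 mm above the bench, |y| 33 to 57 mm, bare plate between. Guides 46 mm high, |y| 58.5 to 65.5 mm. Open at -x; at x = 186 mm a cross bar 42 mm high.
- home (a point): Where the tray's origin lies when it is home, in the rig's frame x = 40, y = 0, z = 30 mm. Each rail has two notches there, 14 mm long, 8 mm deep, with upright walls, one for each foot of the tray; play about 2 mm each way along the rails, 1.5 mm across. Pushed past them fast, the tray may jump the notches; it can then be pushed back.
- mic (a point): Top of the black microphone at the far end of the rig, 96 mm above the bench (its clamp 105 mm), at x = 228 mm in the rig's frame.
- tray: Loose blue tray plate, 140 (x) x 114 (y) x 8 mm, about 0.7 kg, with a watch fixed on it (60 mm across, 14 mm high, at x = 15 mm). Origin: centre of the plate's underside; +x towards the microphone. Its four feet (10 mm long, 6 high) ride on the rails, underside 36 mm above the bench; dropped into the notches it lies 30 mm above the bench and slides no further. Starts 60 to 130 mm short.
- tab (a point): Orange upright push tab on the tray's rear edge, 40 mm wide (tray y), 8 mm thick, rising 20 mm above the plate, its rear face flush with the plate's rear edge. The point is the centre of the rear face (the one to push in the tray's +x direction): 70 mm behind the tray's origin and 18 mm above the tray's underside.
- startbox: Fixed white box of the timing tester, 100 x 100 x 40 mm, with a green window and the start button. Origin: centre of its underside.
- start_top (a point): Centre of the top of the round green push button (28 mm across) on the white box. Pressed straight down.
- start (a joint): Travel of the start button in m: 0 = up, 0.006 = fully down. Spring; fully down takes about 5 N; it comes up again when let go.
- loupe: Loose black eye loupe standing on its wide rim, 56 mm across, 48 mm high. Origin: centre of its underside. Leave alone.
- tin_a: Loose bright round steel tin, 40 mm across, 22 mm high. Origin: centre of its underside. Leave alone.
- tin_b: Loose dark round steel tin, 32 mm across, 20 mm high. Origin: centre of its underside. Leave alone.
- cork: Loose cork disc, 38 mm across, 18 mm high. Origin: centre of its underside. Leave alone.
- dish: Loose round steel dish, 90 mm across, 22 mm high. Origin: centre of its underside. Leave alone.
- oil: Loose little amber oil bottle, 24 mm across, 45 mm high. Origin: centre of its underside. Leave alone.
- driver: Loose small screwdriver lying on the bench, 128 mm long, 11 mm wide, 7 mm high, along its own x. Origin: on the bench under its shaft. Leave alone.
Mind the look-alikes: they are no part of the job. There is more than one size of the tray; the one meant has the size given above.

How it is judged:
By the outcome, as a careful person would: the job done as asked, in the order asked, and still so for the second after the job is handed in, with the robot touching nothing.
It also fails if it takes over 42 s, if anything falls off the work surface, if the arm or the gripper's body presses on something with over 40 N, if the wrist force passes 120 N, or if a joint passes its speed limit or range.

## Working session

There is one attempt and no reset: what is moved stays moved. The work goes in short steps, Python scripts to look and compute and a tool call to move; the robot and the scene stay as the last step left them, time stands still between calls to the robot, and variables do not carry over. Pictures are saved under pics/ and viewed, about 8 in all and at most 12, crops included, and the job is handed in when it is done.

Besides the shell and the picture viewer there is one more tool, called after "Request:" as a command line: name --pt "numbers of a row" for each row, then --argument value for the rest. play_rows: Moves the arm, as the interface text tells. Its arguments: {"type":"object","properties":{"commands":{"type":"array","items":{"type":"array","items":{"type":"number"}}},"grip_force":{"type":"number"}},"required":["commands"]}

```bash
mkdir -p pics
cat > h.py <<'E'
import numpy as np, cv2
from bench import r
def cam(n,f=None):
    c=r.camera(n)
    if f: cv2.imwrite('pics/'+f+'.png',c['img'][:,:,::-1])
    return c
def ray(c,px):
    K=np.array(c['K'],float); T=np.array(c['camera_from_world'])
    d=np.array([c['k1'],0,0,0],float)
    p=np.array([(px[0]-K[0,2])/K[0,0],(px[1]-K[1,2])/K[1,1]]); u=p.copy()
    for _ in range(30): u=p/(1+c['k1']*(u@u))
    R=T[:3,:3]; return -R.T@T[:3,3], R.T@np.array([u[0],u[1],1])
def onz(c,px,z):
    o,d=ray(c,px); return o+d*(z-o[2])/d[2]
def proj(c,P):
    T=np.array(c['camera_from_world']);q=T[:3,:3]@np.array(P)+T[:3,3];u=q[:2]/q[2]
    u=u*(1+c['k1']*(u@u));K=np.array(c['K']);return K[0,0]*u[0]+K[0,2],K[1,1]*u[1]+K[1,2]
E
python3 - <<'E'
from h import *
for n in('top','scene'):
    c=cam(n,n+'0'); o,_=ray(c,(280,210)); print(n,o,c['K'],c['k1'])
s=r.read_state();print(s)
E
```

```text
top [ 0.36768167 -0.03164406  1.29028275] [[494.66153749   0.         277.20303789]
 [  0.         494.66153749 206.26847324]
 [  0.           0.           1.        ]] -0.17985265637858072
scene [ 1.56767929 -0.26870334  0.83386084] [[526.0856841    0.         278.8066389 ]
 [  0.         526.0856841  214.10310395]
 [  0.           0.           1.        ]] -0.11613582992595207
{'time': 0.1, 'joint_positions': array([ 1.16538014,  0.33277278, -0.06473027,  1.46087251,  0.02161868,
        1.34988583, -0.08851782]), 'joint_vel': array([ 0.00144591, -0.00192298, -0.00061677, -0.00253524, -0.00013753,
        0.00013293, -0.00176714]), 'joint_torque': array([ 1.85767138e-03, -6.24548078e+01,  2.49264145e-02, -3.90717280e+01,
       -6.13497058e-02,  3.65704007e-02,  3.06857191e-05]), 'ee_pos': array([ 0.23333644, -0.57943401,  0.22184875]), 'eef_rot': array([ 8.28723629e-01, -5.59657718e-01, -5.32235582e-04, -3.20018638e-04]), 'ft_force': array([-0.17711799,  0.78561471,  0.40753988]), 'torque': array([-0.01948787, -0.05287878,  0.0449836 ]), 'width': 0.08724674768362203}
```

View pics/top0.png

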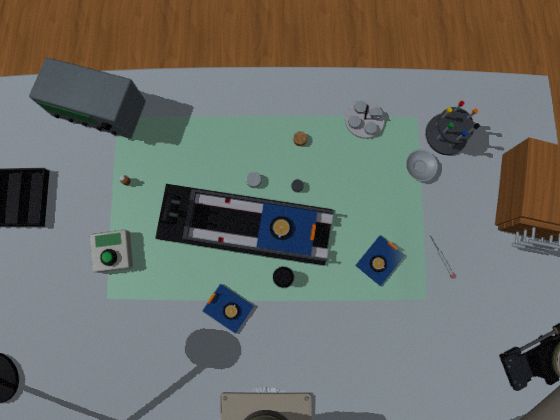

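View pics/scene0.png

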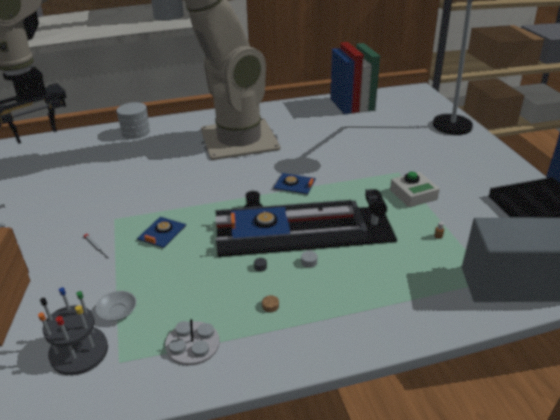

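The top view shows the rig with its mic at left (172,210), and the large tray on it at (288,228) with the orange tab at (313,231). The start button is at (108,257). The two small trays off the rig, (228,308) and (380,260), are decoys. Next I measure.

Run:
```python
from h import *
c=cam('top');im=c['img'];s=cam('scene');hsv=cv2.cvtColor(im,cv2.COLOR_RGB2HSV)
def blob(m,box):
    k=np.zeros(m.shape,np.uint8);x0,y0,x1,y1=box;k[y0:y1,x0:x1]=m[y0:y1,x0:x1];return k
def big(k): 
    cs,_=cv2.findContours(k,cv2.RETR_EXTERNAL,cv2.CHAIN_APPROX_NONE);return max(cs,key=cv2.contourArea)
print('hsv',hsv[231,313],hsv[215,295],hsv[257,108])
def rect(ct,z):
    P=np.array([onz(c,p[0],z)[:2] for p in ct],np.float32);R=cv2.minAreaRect(P*1000);return R,cv2.boxPoints(R)
blue=((hsv[...,0]>100)&(hsv[...,0]<125)&(hsv[...,1]>150)&(hsv[...,2]>50)).astype(np.uint8)
R,b=rect(big(blob(blue,(240,190,325,265))),.044);print('tray blue',R,b.round(1).tolist())
org=((hsv[...,0]<18)&(hsv[...,1]>180)&(hsv[...,2]>120)).astype(np.uint8)
R,b=rect(big(blob(org,(303,215,325,250))),.064);print('tab top',R,b.round(1).tolist())
blk=(im.max(2)<60).astype(np.uint8); blk=cv2.morphologyEx(blob(blk,(150,180,240,265)),cv2.MORPH_CLOSE,np.ones((3,3)))
g=((hsv[...,0]>50)&(hsv[...,0]<75)&(hsv[...,1]>170)).astype(np.uint8)
ct=big(blob(g,(98,247,122,268)));(u,v),rad=cv2.minEnclosingCircle(ct);M=cv2.moments(ct);print('btn px',M['m10']/M['m00'],M['m01']/M['m00'],rad)
hs=cv2.cvtColor(s['img'],cv2.COLOR_RGB2HSV);gs=((hs[...,0]>50)&(hs[...,0]<75)&(hs[...,1]>150)).astype(np.uint8)
ct2=big(blob(gs,(398,165,428,185)));M2=cv2.moments(ct2);a=(M['m10']/M['m00'],M['m01']/M['m00']);b2=(M2['m10']/M2['m00'],M2['m01']/M2['m00'])
print('btn scene',b2)
def tri(a,b):
    o1,d1=ray(c,a);o2,d2=ray(s,b);A=np.stack([d1,-d2],1);t=np.linalg.lstsq(A,o2-o1,rcond=None)[0];p,q=o1+t[0]*d1,o2+t[1]*d2;return (p+q)/2,np.linalg.norm(p-q)
print(tri(a,b2),onz(c,a,.045),onz(c,a,.05))
# rails bright edge: red marks
red=((hsv[...,0]<8)|(hsv[...,0]>172))&(hsv[...,1]>130)
for box in((220,193,236,207),(213,233,229,247)):
    k=np.argwhere(blob(red.astype(np.uint8),box));m=k.mean(0)[::-1];print('red',m,len(k),onz(c,m,.046),onz(c,m,.03))
A=cv2.resize(im[175:275,150:345],None,fx=4,fy=4,interpolation=cv2.INTER_CUBIC)
cv2.imwrite('pics/cropA.png',A[:,:,::-1])
B=cv2.resize(s['img'][160:260,200:450],None,fx=3.2,fy=3.2,interpolation=cv2.INTER_CUBIC)
cv2.imwrite('pics/cropB.png',B[:,:,::-1])
```

```text
hsv [ 14 252 168] [109 196  91] [ 71 188 111]
tray blue ((530.3208618164062, -54.28178405761719), (140.18264770507812, 114.50271606445312), 81.13533020019531) [[463.0, -114.69999694824219], [576.0999755859375, -132.39999389648438], [597.7000122070312, 6.099999904632568], [484.6000061035156, 23.799999237060547]]
tab top ((518.885498046875, -119.67530822753906), (7.403277397155762, 36.484619140625), 79.95618438720703) [[500.29998779296875, -120.0999984741211], [536.2000122070312, -126.5], [537.5, -119.19999694824219], [501.6000061035156, -112.80000305175781]]
btn px 108.09819121447028 256.52454780361757 5.516627311706543
btn scene (411.2222222222222, 175.33333333333334)
(array([0.45592759, 0.40286066, 0.0559474 ]), np.float64(0.004601467072717625)) [0.45594302 0.40437421 0.045     ] [0.45558864 0.40262353 0.05      ]
red [227.35714286 200.21428571] 14 [0.60291555 0.09723172 0.046     ] [0.60594037 0.09888891 0.03      ]
red [220.6 239.4] 15 [0.50193829 0.11269839 0.046     ] [0.50366467 0.11455446 0.03      ]
```

View pics/cropA.png

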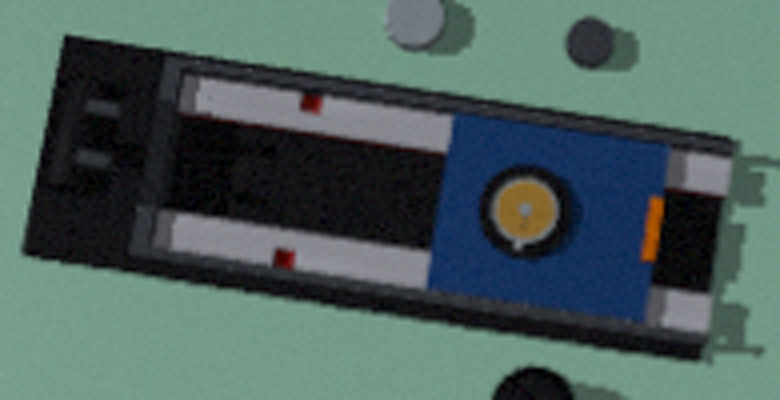

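View pics/cropB.png

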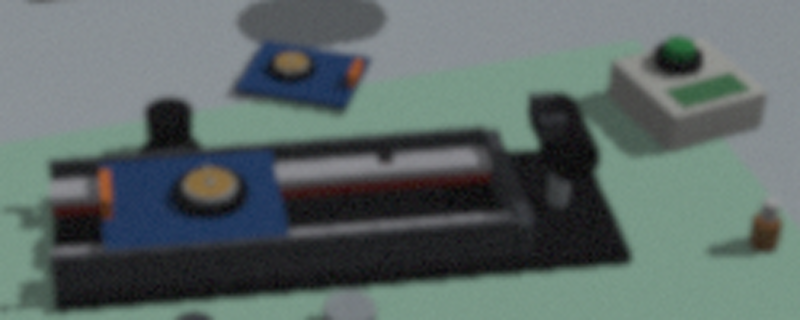

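The measured tray is 140.2 × 114.5 mm, which matches the given size, and its heading is about 81.1°. The tab's rear face is near (0.5195, −0.1235). The red marks on the rails fall on the tray's centreline, about 163 mm ahead of its origin. I'll move behind the tab.

Request:
play_rows --pt "2.8 4.2 0 0 0 0.103 0" --pt "2.8 4.2 0 0 0 0.103 0" --pt "2.8 4.2 0 0 0 0.103 0" --pt "2.8 4.2 0 0 0 0.103 0" --pt "2.8 4.2 0 0 0 0.103 0" --pt "2.8 4.2 0 0 0 0.103 0" --pt "2.8 4.2 0 0 0 0.103 0" --pt "2.8 4.2 0 0 0 0.103 0" --pt "2.8 4.2 0 0 0 0.103 0" --pt "2.8 4.2 0 0 0 0.103 0" --pt "0 0 0 0 0 0 0" --pt "0 0 0 0 0 0 0" --grip_force 20

```text
time: 1.7
ee_pos: [0.5131, -0.1603, 0.2223]
eef_rot: [0.997, -0.079, -0.0, 0.0]
ft_force: [0.1, -0.7, -0.8]
width: 0.0007
```

Run:
```python
from h import *
c=cam('top')
a=onz(c,(166.25,184),.012);b=onz(c,(155.5,238.25),.012);m=(a+b)/2;print(a,b,np.linalg.norm(a-b),'far mid',m)
d=b-a;h=np.array([-d[1],d[0]]);h=np.array([-d[1],d[0]])/np.hypot(d[0],d[1]);h*=np.sign(h[1]);print('heading',h,np.degrees(np.arctan2(h[1],h[0])))
for u in(h,np.array([.154,.988])):print('home',m[:2]-.230*u)
s=r.read_state();print(s['ee_pos'],s['eef_rot'],s['ft_force'],s['time'],s['width'])
```

```text
[0.65350065 0.26583209 0.012     ] [0.50781065 0.28895302 0.012     ] 0.1475132339021884 far mid [0.58065565 0.27739255 0.012     ]
heading [0.15673802 0.98764021] 80.98239015542165
home [0.54460591 0.0502353 ]
home [0.54523565 0.05015255]
[ 0.51290421 -0.16091665  0.22237226] [ 9.96798859e-01 -7.99495896e-02 -2.38123914e-04  2.04989672e-04] [-0.15395713 -0.24647396 -0.53460037] 1.75 0.0003060635320334706
```

Request:
play_rows --pt "0 0 -3 0 0 0 0" --pt "0 0 -3 0 0 0 0" --pt "0 0 -3 0 0 0 0" --pt "0 0 -3 0 0 0 0" --pt "0 0 -3 0 0 0 0" --pt "0 0 -2 0 0 0 0" --pt "0 0 -0.8 0 0 0 0" --pt "0 0 0 0 0 0 0"

```text
time: 2.75
ee_pos: [0.5131, -0.1605, 0.0446]
eef_rot: [0.997, -0.08, -0.0, 0.0]
ft_force: [0.3, 0.3, 0.6]
width: 0.0004
```

Request:
play_rows --pt "0.15 1.0 0 0 0 0 0" --pt "0.12 0.8 0 0 0 0 0" --pt "0.06 0.4 0 0 0 0 0" --pt "0.06 0.4 0 0 0 0 0" --pt "0.06 0.4 0 0 0 0 0" --pt "0.06 0.4 0 0 0 0 0"

```text
time: 3.5
ee_pos: [0.5185, -0.1273, 0.0448]
eef_rot: [0.997, -0.08, 0.0, 0.001]
ft_force: [-1.0, -6.1, 2.4]
width: 0.0003
```

Request:
play_rows --pt "0.06 0.4 0 0 0 0 0" --pt "0.06 0.4 0 0 0 0 0" --pt "0.06 0.4 0 0 0 0 0" --pt "0.06 0.4 0 0 0 0 0" --pt "0.06 0.4 0 0 0 0 0" --pt "0.06 0.4 0 0 0 0 0" --pt "0.06 0.4 0 0 0 0 0" --pt "0.06 0.4 0 0 0 0 0" --pt "0.06 0.4 0 0 0 0 0" --pt "0.06 0.4 0 0 0 0 0" --pt "0.06 0.4 0 0 0 0 0" --pt "0.06 0.4 0 0 0 0 0" --pt "0.06 0.4 0 0 0 0 0" --pt "0.06 0.4 0 0 0 0 0" --pt "0.06 0.4 0 0 0 0 0" --pt "0.06 0.4 0 0 0 0 0"

```text
time: 5.5
ee_pos: [0.5282, -0.0634, 0.0448]
eef_rot: [0.997, -0.08, 0.0, 0.001]
ft_force: [-0.6, -6.5, 2.5]
width: 0.0004
```

Request:
play_rows --pt "0.03 0.2 0 0 0 0 0" --pt "0.03 0.2 0 0 0 0 0" --pt "0.03 0.2 0 0 0 0 0" --pt "0.03 0.2 0 0 0 0 0" --pt "0.03 0.2 0 0 0 0 0" --pt "0.03 0.2 0 0 0 0 0"

```text
time: 6.25
ee_pos: [0.53, -0.0516, 0.0448]
eef_rot: [0.997, -0.08, 0.0, 0.001]
ft_force: [-0.6, -6.5, 2.6]
width: 0.0005
```

```bash
cat > t.py <<'E'
from h import *
import sys
c=cam('top');s=cam('scene');im=c['img'];hsv=cv2.cvtColor(im,cv2.COLOR_RGB2HSV)
k=((hsv[...,0]>100)&(hsv[...,0]<125)&(hsv[...,1]>150)&(hsv[...,2]>50)).astype(np.uint8);k[:195]=0;k[262:]=0;k[:,330:]=0;k[:,:150]=0
cs,_=cv2.findContours(k,cv2.RETR_EXTERNAL,cv2.CHAIN_APPROX_NONE);ct=np.concatenate([q for q in cs if cv2.contourArea(q)>50])
for z in(.038,.044):
    P=np.array([onz(c,p[0],z)[:2] for p in ct],np.float32)*1000;u=np.array([.1545,.988]);a=P@u;b=P@np.array([-.988,.1545])
    print(z,'front along',np.percentile(a,99.5),'rear',a.min(),'lat',b.min(),b.max(),cv2.minAreaRect(P))
print('home front along expected',np.array([545,50])@u+70)
st=r.read_state();print(st['ee_pos'],st['ft_force'],st['time'])
A=cv2.resize(im[175:275,150:345],None,fx=4,fy=4,interpolation=cv2.INTER_CUBIC)
B=cv2.resize(s['img'][165:265,205:400],None,fx=4,fy=4,interpolation=cv2.INTER_CUBIC)
cv2.imwrite('pics/'+sys.argv[1]+'.png',np.vstack([A,B])[:,:,::-1][::1,::1] if 0 else cv2.resize(np.vstack([A,B]),(585,600))[:,:,::-1])
E
python3 t.py p1
```

```text
0.038 front along 182.20622314941406 rear 67.90530485916138 lat -590.8226208934784 -475.5582522201538 ((546.1128540039062, 41.229671478271484), (114.37982177734375, 115.27204895019531), 81.12747192382812)
0.044 front along 181.4556130633545 rear 67.70233590698243 lat -589.7557465839386 -475.0436546535492 ((545.2579345703125, 40.8804817199707), (113.83187103271484, 114.71969604492188), 81.12739562988281)
home front along expected 203.6025
[ 0.53004497 -0.05114926  0.04477602] [ 0.2361995  -4.89591441  2.66804885] 6.35
```

Request:
play_rows --pt "0.03 0.2 0 0 0 0 0" --pt "0.03 0.2 0 0 0 0 0" --pt "0.03 0.2 0 0 0 0 0" --pt "0.03 0.2 0 0 0 0 0" --pt "0.03 0.2 0 0 0 0 0" --pt "0.03 0.2 0 0 0 0 0" --pt "0.03 0.2 0 0 0 0 0" --pt "0.03 0.2 0 0 0 0 0"

```text
time: 7.35
ee_pos: [0.5324, -0.0355, 0.0448]
eef_rot: [0.997, -0.08, 0.0, 0.001]
ft_force: [-0.9, -5.3, 2.9]
width: 0.0007
```

Request:
play_rows --pt "0.03 0.2 0 0 0 0 0" --pt "0.03 0.2 0 0 0 0 0"

```text
time: 7.6
ee_pos: [0.533, -0.0314, 0.0447]
eef_rot: [0.997, -0.08, 0.0, 0.001]
ft_force: [-0.0, -5.1, 2.8]
width: 0.0004
```

Request:
play_rows --pt "0.03 0.2 0 0 0 0 0"

```text
time: 7.72
ee_pos: [0.5332, -0.0293, 0.0447]
eef_rot: [0.997, -0.08, -0.0, 0.001]
ft_force: [-1.1, -5.0, 1.6]
width: 0.0002
```

Request:
play_rows --pt "0.03 0.2 0 0 0 0 0"

```text
time: 7.85
ee_pos: [0.5334, -0.0265, 0.0445]
eef_rot: [0.997, -0.079, -0.0, 0.0]
ft_force: [-1.1, -4.9, 0.5]
width: 0.0005
```

Request:
play_rows --pt "0.03 0.2 0 0 0 0 0"

```text
time: 7.98
ee_pos: [0.5338, -0.0246, 0.0445]
eef_rot: [0.997, -0.079, -0.0, 0.001]
ft_force: [-1.1, -11.3, 1.0]
width: 0.0009
```

```bash
python3 t.py p2
```

```text
0.038 front along 208.39871007110597 rear 100.51284609222412 lat -590.6096337776185 -475.0106811790466 ((550.1306762695312, 70.08473205566406), (108.50843811035156, 115.13573455810547), 80.57242584228516)
0.044 front along 207.5225887333679 rear 100.15364314270019 lat -589.543822505951 -474.4987275543213 ((549.2564697265625, 69.59732055664062), (107.98853302001953, 114.58409118652344), 80.57242584228516)
home front along expected 203.6025
[ 0.53383414 -0.0246651   0.0445459 ] [-1.28893545 -6.08424335 -0.12646519] 8.075
```

Request:
play_rows --pt "0.02 0.15 0 0 0 0 0" --pt "0 0 0 0 0 0 0"

```text
time: 8.32
ee_pos: [0.5338, -0.0246, 0.0445]
eef_rot: [0.997, -0.08, -0.0, 0.001]
ft_force: [-2.0, -10.2, 0.9]
width: 0.0006
```

```bash
python3 t.py p3
```

```text
0.038 front along 208.3967291595459 rear 100.51284609222412 lat -590.414143032074 -474.7636703605652 ((550.1300048828125, 70.0848617553711), (108.50843811035156, 115.04422760009766), 80.57242584228516)
0.044 front along 207.52061729888916 rear 100.15364314270019 lat -589.3492698326111 -474.25286548805235 ((549.2557983398438, 69.5974349975586), (107.98853302001953, 114.49305725097656), 80.57242584228516)
home front along expected 203.6025
[ 0.53379931 -0.02460667  0.04450484] [ -1.5161998  -10.59175167   2.44313003] 8.425
```

View pics/p3.png

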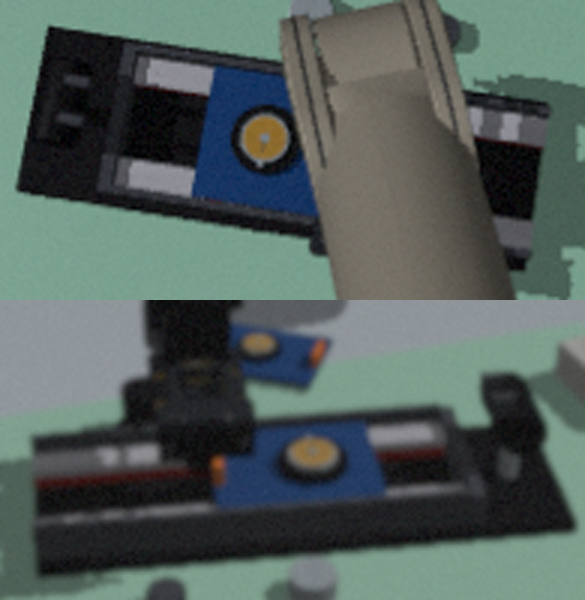

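Request:
play_rows --pt "0.03 0.2 0 0 0 0 0" --pt "0.03 0.2 0 0 0 0 0" --pt "0 0 0 0 0 0 0"

```text
time: 8.8
ee_pos: [0.534, -0.0243, 0.0445]
eef_rot: [0.997, -0.081, -0.001, 0.003]
ft_force: [-4.1, -22.1, 5.8]
width: 0.0008
```

Request:
play_rows --pt "-0.15 -1.0 0 0 0 0 0" --pt "-0.3 -2.0 0 0 0 0 0" --pt "-0.3 -2.0 0 0 0 0 0" --pt "0 -1 3 0 0 0 0" --pt "0 0 5 0 0 0 0" --pt "0 -2 5 0 0 0 0" --pt "0 -5 3 0 0 0 0" --pt "0 -5 0 0 0 0 0"

```text
time: 9.8
ee_pos: [0.529, -0.1987, 0.2077]
eef_rot: [0.997, -0.078, 0.003, 0.0]
ft_force: [0.2, -0.4, -1.7]
width: 0.0006
```

```bash
python3 t.py p4
```

```text
0.038 front along 208.65839973129275 rear 68.61102325439452 lat -590.0146920051575 -475.1610439891815 ((547.5997314453125, 54.682533264160156), (140.16331481933594, 114.71102142333984), 80.99432373046875)
0.044 front along 207.78104723617554 rear 68.40467359924317 lat -588.9517354393005 -474.6483879966736 ((546.7376098632812, 54.26891326904297), (139.49176025390625, 114.16136932373047), 80.99430847167969)
home front along expected 203.6025
[ 0.52645584 -0.20397073  0.20455141] [ 0.18655052 -1.84853838 -0.60669971] 9.9
```

View pics/p4.png

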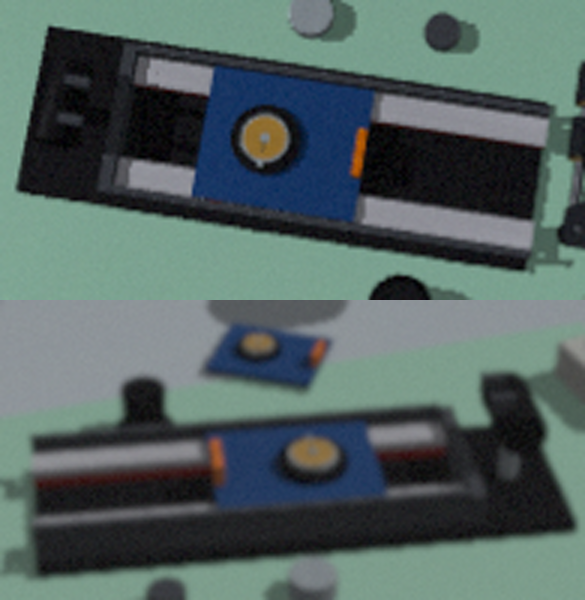

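Run:
```python
from h import *
c=cam('top');s=cam('scene')
def cent(im,box,lo,hi):
    h=cv2.cvtColor(im,cv2.COLOR_RGB2HSV);k=cv2.inRange(h,lo,hi);m=np.zeros_like(k);x0,y0,x1,y1=box;m[y0:y1,x0:x1]=k[y0:y1,x0:x1]
    n,_,st,ce=cv2.connectedComponentsWithStats(m);i=1+st[1:,4].argmax();return ce[i],st[i,4]
def tri(a,b):
    o1,d1=ray(c,a);o2,d2=ray(s,b);A=np.stack([d1,-d2],1);t=np.linalg.lstsq(A,o2-o1,rcond=None)[0];p,q=o1+t[0]*d1,o2+t[1]*d2;return (p+q)/2,np.linalg.norm(p-q)
rd=lambda f:cv2.imread('pics/'+f+'.png')[:,:,::-1].copy()
gold=((12,70,70),(30,255,255));org=((0,170,90),(18,255,255))
for nm,t,q,bt,bs,ot,os_ in(('start',rd('top0'),rd('scene0'),(268,215,296,243),(250,208,285,230),(303,215,325,250),(215,205,240,240)),('now',c['img'],s['img'],(222,205,255,235),(290,202,330,230),(260,210,280,240),(265,205,285,230))):
    a,n=cent(t,bt,*gold);b,m=cent(q,bs,*gold);print(nm,'watch',a,b,n,m,tri(a,b))
    a,n=cent(t,ot,*org);b,m=cent(q,os_,*org);print(nm,'tab',a,b,n,m,tri(a,b))
```

```text
start watch [280.98013245 227.06622517] [265.05154639 216.62886598] 151 97 (array([ 0.5324674 , -0.03816409,  0.05783081]), np.float64(0.0040384803553474334))
start tab [312.87755102 231.91836735] [232.38461538 218.07692308] 49 13 (array([ 0.51965189, -0.11826201,  0.06099499]), np.float64(0.003500898407660707))
now watch [237.79865772 220.53020134] [308.8988764 215.3258427] 149 89 (array([0.55000889, 0.07117484, 0.05152828]), np.float64(0.004074131974047963))
now tab [269.41666667 225.60416667] [276.46666667 217.2       ] 48 15 (array([ 0.53673406, -0.00944102,  0.05313082]), np.float64(0.0031926640835120046))
```

The watch top fell from z = 57.8 to 51.5 mm, a 6.3 mm drop. The tray held still under 22 N, and its outline fits 140 × 114 mm at the home height, so it is home and flat. Next is the button, near (0.456, 0.402).

Request:
play_rows --pt "-0.6 5 0 0 0 0 0" --pt "-0.6 5 0 0 0 0 0" --pt "-0.6 5 0 0 0 0 0" --pt "-0.6 5 0 0 0 0 0" --pt "-0.6 5 0 0 0 0 0" --pt "-0.6 5 0 0 0 0 0" --pt "-0.6 5 0 0 0 0 0" --pt "-0.6 5 0 0 0 0 0" --pt "-0.6 5 0 0 0 0 0" --pt "-0.6 5 0 0 0 0 0" --pt "-0.6 5 0 0 0 0 0" --pt "-0.4 5 0 0 0 0 0" --pt "0 0.5 0 0 0 0 0" --pt "0 0 0 0 0 0 0"

```text
time: 11.75
ee_pos: [0.4558, 0.4077, 0.2043]
eef_rot: [0.997, -0.078, -0.0, -0.0]
ft_force: [-0.2, -0.5, 0.3]
width: 0.0001
```

Request:
play_rows --pt "0 -0.5 -3 0 0 0 0" --pt "0 0 -3 0 0 0 0" --pt "0 0 -3 0 0 0 0" --pt "0 0 -3 0 0 0 0" --pt "0 0 -1 0 0 0 0" --pt "0 0 0 0 0 0 0"

```text
time: 12.5
ee_pos: [0.4574, 0.401, 0.0748]
eef_rot: [0.997, -0.079, -0.0, 0.0]
ft_force: [0.6, -0.4, 0.5]
width: 0.0008
```

Request:
play_rows --pt "0 0 -0.4 0 0 0 0" --pt "0 0 -0.4 0 0 0 0" --pt "0 0 -0.3 0 0 0 0" --pt "0 0 -0.2 0 0 0 0" --pt "0 0 -0.2 0 0 0 0" --pt "0 0 0 0 0 0 0"

```text
time: 13.25
ee_pos: [0.4572, 0.4018, 0.0597]
eef_rot: [0.997, -0.079, 0.0, -0.0]
ft_force: [-1.0, -2.1, 3.4]
width: 0.0005
```

Run:
```python
from h import *
c=cam('top');s=cam('scene')
A=cv2.resize(c['img'][200:300,60:195],None,fx=4,fy=4);B=cv2.resize(s['img'][110:210,350:485],None,fx=4,fy=4)
cv2.imwrite('pics/b1.png',np.hstack([A,B])[:,:,::-1][:, :] if 0 else cv2.resize(np.hstack([A,B]),(800,296))[:,:,::-1])
```

```text
(no output)
```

View pics/b1.png

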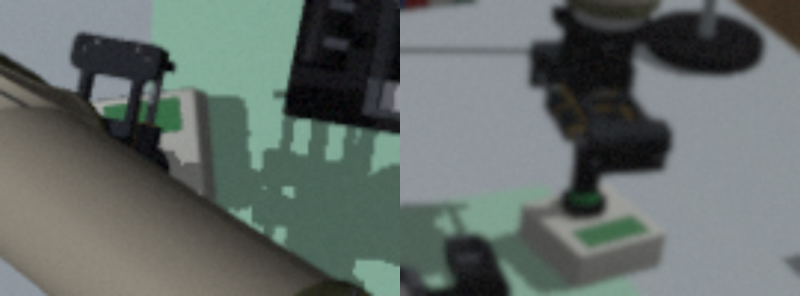

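The finger stands centred on the button and reads 3.4 N. I'll press on to the stop.

Request:
play_rows --pt "0 0 -0.2 0 0 0 0" --pt "0 0 -0.2 0 0 0 0" --pt "0 0 0 0 0 0 0"

```text
time: 13.72
ee_pos: [0.4573, 0.4018, 0.0564]
eef_rot: [0.997, -0.079, 0.0, 0.0]
ft_force: [-2.9, -5.0, 11.9]
width: 0.0004
```

Request:
play_rows --pt "0 0 -0.2 0 0 0 0" --pt "0 0 0 0 0 0 0"

```text
time: 13.98
ee_pos: [0.4574, 0.4019, 0.0561]
eef_rot: [0.997, -0.079, 0.001, 0.0]
ft_force: [-8.4, -10.0, 29.1]
width: 0.0003
```

That is a hard stop: z stalled at 56 mm with 29 N. I'll let go and retreat.

Request:
play_rows --pt "0 0 0.5 0 0 0 0" --pt "0 0 1 0 0 0 0" --pt "0 0 3 0 0 0 0" --pt "0 0 5 0 0 0 0" --pt "0 0 5 0 0 0 0" --pt "-1 5 0 0 0 0 0" --pt "-1 5 0 0 0 0 0" --pt "-1 5 0 0 0 0 0" --pt "0 0 0 0 0 0 0" --pt "0 0 0 0 0 0 0"

```text
time: 15.22
ee_pos: [0.4274, 0.5514, 0.1982]
eef_rot: [0.997, -0.079, -0.0, 0.0]
ft_force: [0.6, -0.8, 0.8]
width: 0.0005
```

```bash
python3 t.py p5
python3 - <<'E'
from h import *
c=cam('top','top9');s=cam('scene','scene9')
d=cv2.absdiff(c['img'],cv2.imread('pics/top0.png')[:,:,::-1].copy())
cv2.imwrite('pics/fin.png',cv2.resize(np.hstack([c['img'],s['img']]),(800,300))[:,:,::-1])
E
```

```text
0.038 front along 208.65899404541017 rear 68.20850790405274 lat -590.4236727142334 -475.1610439891815 ((547.8614501953125, 54.31458282470703), (140.677734375, 115.02542877197266), 80.6961669921875)
0.044 front along 207.78163864868165 rear 68.00408475494385 lat -589.3587694473266 -474.6483879966736 ((546.9981689453125, 53.90272903442383), (140.0037384033203, 114.47429656982422), 80.69612884521484)
home front along expected 203.6025
[0.42839358 0.55047267 0.19864529] [ 0.73201861  0.43450358 -0.64062042] 15.325
```

View pics/fin.png

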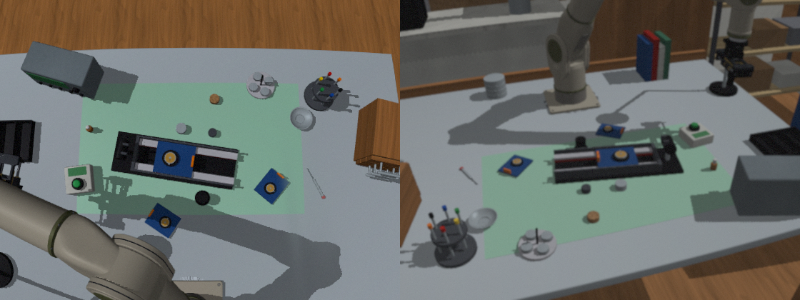

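```bash
python3 -c "
from bench import r
print(r.read_state()['ft_force']);print(r.close_job())"
```

```text
[-0.57397544 -0.84489062 -0.19395701]
the job is handed in; nothing more can be done
None
```

I pushed the tray home with the shut fingertips on its orange tab, then pressed the start button to its stop and let it go. The job was handed in at about 15.5 s, with the robot touching nothing.

**Tray**
- It slid about 108 mm, and the watch top dropped 6.3 mm between two-view measurements before and after.
- The tray held still under a 22 N push.
- Its outline matches the given size at the home height, and the last picture still shows it there.

**Button**
- It went down to a hard stop at 29 N, with the fingertip at z = 56 mm. That is well past the 5 N needed.
- I did not measure the button coming up again. The arm backed off clear of it.

**Other objects:** In the last pictures nothing else appeared to have moved. I checked this by eye, not by measurement.

**Checks that disagreed**
- My first estimate of home, from the base plate's corners, was about 5 mm short of where the tray stopped. Those corners also gave a plate width of 147.5 mm instead of 150, and the notches have 2 mm of play. I trusted the drop and the hard stop instead.
- Triangulating the tab gave a drop of 7.9 mm instead of 6. I put that down to its small pixel count.

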